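# Long-press the ring pad of a phone under touch test

## Robot

A 6-joint arm with a two-finger parallel gripper is mounted at the origin on a cart in front of the work surface, level with it; the furniture and walls round the work are solid. World frame = base frame: x ahead of the robot, y to its left, z up, the work surface at z = 0. Lengths are in mm, angles in rad, forces in N, time in s.
With the tool pointing down it reaches from about 350 to 775 mm from the base axis. Payload 7.3 kg.
Tool frame: the origin (TCP) lies between the finger pads, 19 mm behind the fingertips; this is the grasp point; z points along the fingers, y is the line along which they close (so a half turn about z gives the same grasp; the last joint's range is limited). The gripper opens to 92 mm and grips with 3 to 60 N. Pads are 19 mm wide; open, the fingers measure 130 mm over their backs; the gripper's body (75 mm by 190 mm) begins 47 mm behind the grasp point.
Start: joints at [1.035, 0.342, 1.524, -0, 1.275, -0.146], TCP at [199.488, 485.641, 245.541] pointing down, gripper open.
Joint ranges: [-2.53, 2.53], [-0.77, 2.02], [0.04, 2.7], [-1, 4.14], [0.28, 2.66], [-3.11, 3.11]. Speed limits (rad/s): [2.57, 2.57, 3.14, 3.14, 3.14, 3.14].

## Interface

Orientations are given as [roll, pitch, yaw] about the fixed x, y, z axes, in that order (R = Rz(yaw) Ry(pitch) Rx(roll)).
In Python, from plant import * gives the robot as it stands.
- The arm moves only by the tool arm_command, never from a script. Its arguments are lists of equal length, an entry for each row: "gripper": the finger opening in mm, from 0 to 91.8; "dp": the shift along the tool's x, y, z in units of 25 mm (1.0 is 25 mm), a list of three; "twist": the turn about the tool's z in units of 5 degrees (1.0 is 5 degrees). A call has exactly 5 rows; each row shifts and turns the commanded pose from where the row before left it, along the tool's axes as they then stand; what a row does not reach is not made up. A row lasts 1/8 s, in which the tool goes at most 62.5 mm and 10.7 degrees, less where a joint would pass 70% of its speed; a pose out of reach is approached as far as the arm can. A call is refused whole if a number of a shift passes 1 or a number of a turn 1, either way. A call with a gripper value outside its range is refused whole. The fingers move at their own pace and stop on an object; the grip force is fixed at half the most. Time passes only in rows, so rows that do not move let the fingers close, or fill a call up. It gives the time, the measured TCP pose, the force, the opening and the grip force at its end, in the units of the state.
- get_obs(): the state, without advancing time (a new reading comes with each control period).
- capture(name): name is "scene" or "side" or "wrist"; returns the picture (384x512x3 uint8, red, green, blue); there is no depth.
- get_calibration(name): a dict with "mtx" (3x3 intrinsics, pixels), "dist_coeffs" ([k1, k2, p1, p2, k3] as OpenCV has them; the pictures are not rectified), "position" and "attitude" of the camera in the world; the wrist camera has in their place "mount" (4x4, takes a point from camera to tool coordinates, whose origin is the TCP and whose axes are the flange's). Camera axes: x right, y down, z forward; pixel columns grow to the right and rows downward; lengths in mm; the calibration is good to about 2 mm. A picture is of the moment at which its call begins: read the wrist's pose just before it. get_calibration takes no time and is no camera call.
- close_job(): hands the job in; it is judged then, once.
The state is a dict: "time": time; "joint_positions": joint angles; "dq": joint speeds; "tau": joint torques, N m; "tool_pos": TCP position; "tcp_rot": TCP orientation; "contact_force": force on the tool from outside, world axes, zero at the start; "moment": the same for the moment, N m; "grip_width": finger opening in mm; "finger_force": force on a finger pad.
Only numpy, scipy, OpenCV 4.12 (cv2) and the standard library are available. Lean on these libraries where they do the work, as an engineer would, in place of code of your own. Each camera call takes 0.05 s, during which the arm holds its last target. There are 200 camera calls.

## Task

Three phones lie in sprung rests for a touch test, each with a round test pad on its screen; the pads show a ring, a square and a cross. With the fingertips press lightly on the middle of the pad with the ring until its rest has sunk about half way, never down to its stop, hold it there for about two seconds, then let go and withdraw to well above the phone. Leave every phone lying in its rest and do not touch the other two phones, their rests, the parts boxes or the loose things on the desk.

Things in the scene. Friction and masses are not known exactly. Their poses are not given: they have to be found in the camera images.
- rest_ring: sprung rest, fixed to the desk, whose phone bears the ring pad: aluminium foot 150x77x10 mm and over it on four springs a grey floating plate 152x79 mm with low lips round the phone, its top (where the phone lies) 34 mm above the desk; origin centre of the underside at desk height, x along the length, z up
- phone_ring: closed black phone 144x70x8 mm, loose, lying screen up in the rest; its lips hold it sideways (1.5 mm play); origin centre of the underside, 34 mm above the desk; x along its length, z up; screen at z = 8 mm
- pad_ring_top (a point): centre of the top face of the round dark rubber test pad (48 mm across, 2 mm thick) stuck on this phone's screen 30 mm along the phone's +x from its middle; the pad shows a ring 36 mm across in white lines 3 mm wide; at the start 44 mm above the desk
- pad_ring: this pad itself; origin centre of its underside on the screen
- plate_ring (a joint): how far this rest's plate has sunk, m: 0 up, 0.012 down on its hard stop; it starts to give at about 2 N and sinks 1 mm for each further 0.6 N (about 9 N at the stop); springs back by itself
- rest_square: sprung rest, fixed to the desk, whose phone bears the square pad: aluminium foot 150x77x10 mm and over it on four springs a grey floating plate 152x79 mm with low lips round the phone, its top (where the phone lies) 34 mm above the desk; origin centre of the underside at desk height, x along the length, z up
- phone_square: closed black phone 144x70x8 mm, loose, lying screen up in the rest; its lips hold it sideways (1.5 mm play); origin centre of the underside, 34 mm above the desk; x along its length, z up; screen at z = 8 mm
- pad_square_top (a point): centre of the top face of the round dark rubber test pad (48 mm across, 2 mm thick) stuck on this phone's screen 30 mm along the phone's -x from its middle; the pad shows the outline of a square, 33 mm wide in white lines 3 mm wide; at the start 44 mm above the desk
- plate_square (a joint): how far this rest's plate has sunk, m: 0 up, 0.012 down on its hard stop; it starts to give at about 2 N and sinks 1 mm for each further 0.6 N (about 9 N at the stop); springs back by itself
- rest_cross: sprung rest, fixed to the desk, whose phone bears the cross pad: aluminium foot 150x77x10 mm and over it on four springs a grey floating plate 152x79 mm with low lips round the phone, its top (where the phone lies) 34 mm above the desk; origin centre of the underside at desk height, x along the length, z up
- phone_cross: closed black phone 144x70x8 mm, loose, lying screen up in the rest; its lips hold it sideways (1.5 mm play); origin centre of the underside, 34 mm above the desk; x along its length, z up; screen at z = 8 mm
- pad_cross_top (a point): centre of the top face of the round dark rubber test pad (48 mm across, 2 mm thick) stuck on this phone's screen at the phone's middle; the pad shows a diagonal cross of two bars, 41 mm long each in white lines 3 mm wide; at the start 44 mm above the desk
- plate_cross (a joint): how far this rest's plate has sunk, m: 0 up, 0.012 down on its hard stop; it starts to give at about 2 N and sinks 1 mm for each further 0.6 N (about 9 N at the stop); springs back by itself
- parts_box_a: card box of phone parts at the back, about 105x156 mm, 152 mm high, fixed in place; origin centre of its underside
- parts_box_b: card box of phone parts at the back, about 110x151 mm, 153 mm high, fixed in place; origin centre of its underside
- speaker_puck: bystander: round black speaker, 62 mm across, 30 mm high; origin centre of its underside (about)
- old_phone: bystander: loose closed phone 143x70x9 mm lying flat on the desk, no pad; origin centre of its underside (about)
- flux_jar: bystander: jar with a black cap, 48 mm across, 34 mm high; origin centre of its underside (about)
- loupe: bystander: black eye loupe, 43 mm across, 26 mm high; origin centre of its underside (about)
- multimeter: bystander: hand multimeter 152x78x52 mm in a holster, lying flat; origin centre of its underside (about)
- spudger: bystander: thin black pry stick 150x12x5 mm lying on the desk; origin centre of its underside (about)
- tweezers: bystander: black curved tweezers 124x23x10 mm; origin centre of its underside (about)
- battery: bystander: flat phone battery pack 102x42x9 mm; origin centre of its underside (about)

How it is judged:
By the outcome, as a careful person would: the job done as asked, in the order asked, and still so for the second after the job is handed in, with the robot touching nothing.
It also fails if it takes over 34 s, if anything falls off the work surface, if the arm or the gripper's body presses on something with over 40 N, if the wrist force passes 120 N, or if a joint passes its speed limit or range.

## Working session

There is one attempt and no reset: what is moved stays moved. The work goes in short steps, Python scripts to look and compute and a tool call to move; the robot and the scene stay as the last step left them, time stands still between calls to the robot, and variables do not carry over. Pictures are saved under pics/ and viewed, at most 10 in all, crops included, and the job is handed in when it is done.

Besides the shell and the picture viewer there is one more tool, called after ">>>" as name(argument=value, ...), one argument or row to a line, values as JSON. arm_command: Moves the arm, as the interface text tells. Its arguments: {"type":"object","properties":{"gripper":{"type":"array"},"dp":{"type":"array"},"twist":{"type":"array"}},"required":["gripper","dp","twist"]}

```bash
mkdir -p pics; python3 - <<'E'
from plant import *
import cv2
print(get_obs())
for n in ("scene","wrist"):
    print(n,get_calibration(n)); cv2.imwrite(f"pics/{n}0.png",cv2.cvtColor(capture(n),cv2.COLOR_RGB2BGR))
E
```

```text
{'time': 0.0, 'joint_positions': array([ 1.03498388e+00,  3.42719785e-01,  1.52505181e+00,  2.50155535e-05,
        1.27539012e+00, -1.45997364e-01]), 'dq': array([-0.00011132, -0.00186303, -0.00281259,  0.00103604,  0.00212924,
        0.00066348]), 'tau': array([ 1.31498462e-03, -4.31244099e+01, -2.44220674e+01,  7.19234138e-02,
        5.59836463e-02, -1.52170383e-04]), 'tool_pos': array([199.27880372, 485.28610248, 244.83432341]), 'tcp_rot': array([-3.14004376e+00, -2.51931949e-04,  2.75177008e+00]), 'contact_force': array([-0.19029413, -0.26540662,  0.28695734]), 'moment': array([ 0.03745171,  0.00759088, -0.02915537]), 'finger_force': 0.0, 'grip_width': 91.44568122290866}
scene {'mtx': array([[402.36460189,   0.        , 259.85622903],
       [  0.        , 402.36460189, 193.49024835],
       [  0.        ,   0.        ,   1.        ]]), 'dist_coeffs': array([-0.09702584,  0.        ,  0.        ,  0.        ,  0.        ]), 'position': array([-221.54097892, -585.19997696, 1247.37325257]), 'attitude': array([-2.45905497,  0.00734635, -1.0519064 ])}
wrist {'mtx': array([[319.09172601,   0.        , 261.27847399],
       [  0.        , 319.09172601, 193.21126364],
       [  0.        ,   0.        ,   1.        ]]), 'dist_coeffs': array([-0.02907619,  0.        ,  0.        ,  0.        ,  0.        ]), 'mount': array([[ 2.96486213e-04, -9.52637601e-01, -3.04107734e-01,
         8.20816382e+01],
       [ 9.99999543e-01,  5.58900681e-04, -7.75855723e-04,
         3.71327975e-02],
       [ 9.09075355e-04, -3.04107365e-01,  9.52637331e-01,
        -1.39214279e+02],
       [ 0.00000000e+00,  0.00000000e+00,  0.00000000e+00,
         1.00000000e+00]])}
```

View pics/scene0.png

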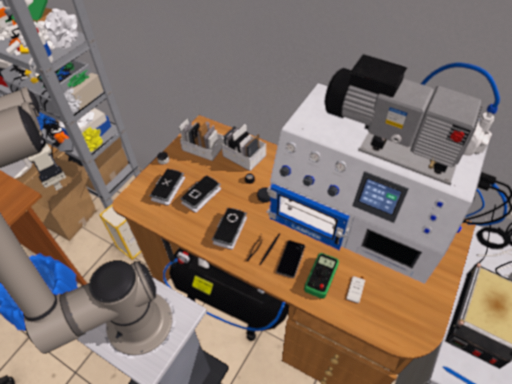

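The scene shows three phones: cross at about (168,184), square at (203,190) and ring pad at (234,216), with the ring towards the upper end of its phone. I'll zoom in and triangulate at z=44.

```bash
cat >h.py <<'E'
import numpy as np, cv2
from scipy.spatial.transform import Rotation as R
from plant import *
def cam(n,obs=None):
    c=get_calibration(n)
    if "mount" in c:
        T=np.eye(4);T[:3,:3]=R.from_euler("xyz",obs["tcp_rot"]).as_matrix();T[:3,3]=obs["tool_pos"]
        return c,T@c["mount"]
    T=np.eye(4);T[:3,:3]=R.from_euler("xyz",c["attitude"]).as_matrix();T[:3,3]=c["position"]
    return c,T
def ray(n,px,z,obs=None):
    c,T=cam(n,obs)
    u=cv2.undistortPoints(np.array(px,float).reshape(-1,1,2),c["mtx"],c["dist_coeffs"]).reshape(-1,2)
    d=np.c_[u,np.ones(len(u))]@T[:3,:3].T
    return T[:3,3]+d*((z-T[2,3])/d[:,2])[:,None]
E
python3 - <<'E'
from h import *
print(ray("scene",[[234,216],[230,228],[203,190],[168,184]],44).round())
im=cv2.imread("pics/scene0.png")
cv2.imwrite("pics/crop0.png",cv2.resize(im[160:280,150:310],None,fx=5,fy=5,interpolation=cv2.INTER_CUBIC))
E
```

```text
[[484. -62.  44.]
 [431. -78.  44.]
 [530. 109.  44.]
 [487. 248.  44.]]
```

View pics/crop0.png

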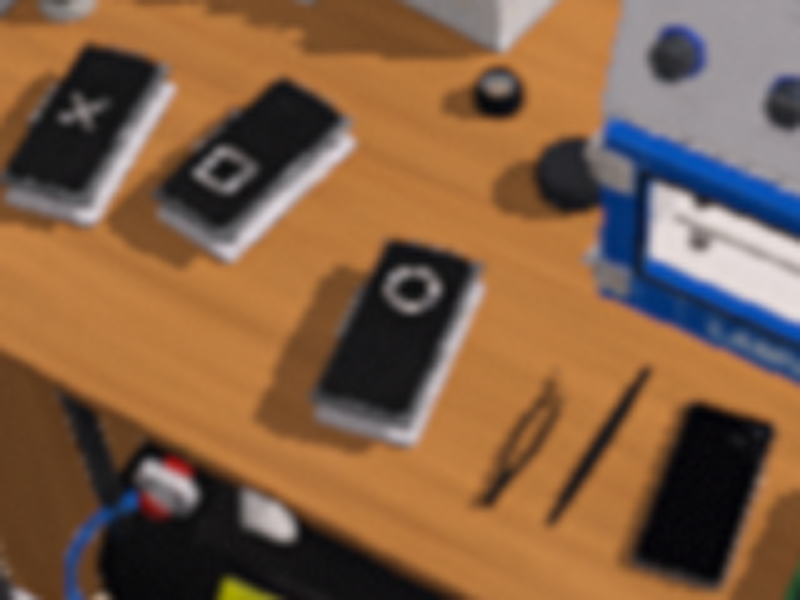

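```bash
python3 - <<'E'
from h import *
f=lambda p:np.array(p)/5+[149.6,159.6]
print("ring,phone corners",ray("scene",f([[413,289],[392,243],[480,266],[318,398],[412,428]]),43).round())
print("machine bottom corner, puck,loupe",ray("scene",f([[602,295],[540,205],[480,115],[500,50],[640,370]]),0).round())
print(ray("scene",f([[602,125]]),100).round(),ray("scene",f([[602,125]]),130).round())
E
```

```text
ring,phone corners [[ 476.  -60.   43.]
 [ 504.  -23.   43.]
 [ 518.  -92.   43.]
 [ 362.  -51.   43.]
 [ 374. -123.   43.]]
machine bottom corner, puck,loupe [[ 566. -169.    0.]
 [ 619.  -85.    0.]
 [ 676.    5.    0.]
 [ 746.   27.    0.]
 [ 521. -226.    0.]]
[[ 640. -127.  100.]] [[ 618. -139.  130.]]
```

>>> arm_command(
  gripper=[0,0,0,0,0],
  dp=[
    [-0.5,-0.4,0],
    [-0.93,-0.8,0],
    [-0.93,-0.8,0],
    [-0.93,-0.8,0],
    [-0.93,-0.8,0],
  ],
  twist=[0,0,0,0,0],
)

```text
time: 0.72
tool_pos: [263.3, 360.5, 245.4]
tcp_rot: [-3.141, 0.0, 2.752]
contact_force: [0.7, 0.2, -0.5]
grip_width: 46.8
finger_force: 0.0
```

>>> arm_command(
  gripper=[0,0,0,0,0],
  dp=[
    [-0.93,-0.8,0],
    [-0.93,-0.8,0],
    [-0.93,-0.8,0],
    [-0.93,-0.8,0],
    [-0.93,-0.8,0],
  ],
  twist=[0,0,0,0,0],
)

```text
time: 1.35
tool_pos: [332.5, 223.8, 245.4]
tcp_rot: [-3.141, 0.0, 2.752]
contact_force: [0.8, 0.3, 0.1]
grip_width: 0.4
finger_force: 0.0
```

>>> arm_command(
  gripper=[0,0,0,0,0],
  dp=[
    [-0.93,-0.8,0],
    [-0.93,-0.8,0],
    [-0.93,-0.8,0],
    [-0.93,-0.8,0],
    [-0.93,-0.8,0],
  ],
  twist=[0,0,0,0,0],
)

```text
time: 1.98
tool_pos: [401.7, 87.3, 245.5]
tcp_rot: [-3.141, -0.0, 2.751]
contact_force: [0.0, 0.4, -0.1]
grip_width: 0.5
finger_force: 0.0
```

>>> arm_command(
  gripper=[0,0,0,0,0],
  dp=[
    [-0.93,-0.8,0],
    [-0.93,-0.8,0],
    [-0.93,-0.8,0],
    [-0.93,-0.8,0],
    [-0.5,-0.4,0],
  ],
  twist=[0,0,0,0,0],
)

```text
time: 2.6
tool_pos: [465.2, -36.1, 245.4]
tcp_rot: [-3.141, -0.0, 2.75]
contact_force: [-0.6, 0.7, -0.2]
grip_width: 0.7
finger_force: 0.0
```

```bash
python3 - <<'E'
from h import *
o=get_obs(); print(o["tool_pos"],o["contact_force"])
cv2.imwrite("pics/w1.png",cv2.cvtColor(capture("wrist"),cv2.COLOR_RGB2BGR))
import pickle; pickle.dump(o,open("o1.pkl","wb"))
E
```

```text
[465.17137102 -36.05499062 245.35564251] [-0.64577713  0.67835958 -0.24743074]
```

View pics/w1.png

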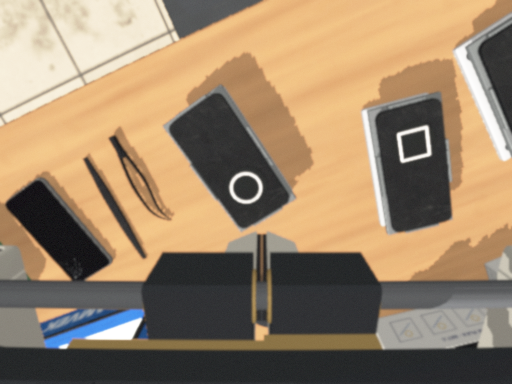

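The wrist view shows the ring at about (246,187), the square at (414,144) and the closed fingertips at (262,235). I'll fit the ring's centre.

```bash
cat >>h.py <<'E'
def ring(img,box,obs,z=44):
    x0,y0,x1,y1=box
    g=cv2.cvtColor(img[y0:y1,x0:x1],cv2.COLOR_BGR2GRAY)
    m=(g>150).astype(np.uint8)
    n,l,s,c=cv2.connectedComponentsWithStats(m)
    i=1+np.argmax(s[1:,4]); pts=cv2.findContours((l==i).astype(np.uint8),cv2.RETR_EXTERNAL,cv2.CHAIN_APPROX_NONE)[0][0]
    e=cv2.fitEllipse(pts); px=np.array(e[0])+[x0,y0]
    w=ray("wrist",px,z,obs)[0]
    t=R.from_euler("xyz",obs["tcp_rot"]).inv().apply(w-obs["tool_pos"])
    print("px",px.round(1),"axes",np.round(e[1],1),"world",w.round(1),"tool mm",t.round(1),"units",(t/25).round(2))
E
python3 - <<'E'
from h import *
import pickle
ring(cv2.imread("pics/w1.png"),(222,163,270,212),pickle.load(open("o1.pkl","rb")))
E
```

```text
px [245.5 187.4] axes [31.2 32.8] world [476.6 -60.1  44. ] tool mm [-19.8 -17.8 201.4] units [-0.79 -0.71  8.05]
```

>>> arm_command(
  gripper=[0,0,0,0,0],
  dp=[
    [-0.4,-0.35,0],
    [-0.39,-0.36,0.5],
    [0,0,1],
    [0,0,1],
    [0,0,0.5],
  ],
  twist=[0,0,0,0,0],
)

```text
time: 3.28
tool_pos: [476.0, -58.0, 168.7]
tcp_rot: [-3.141, -0.003, 2.752]
contact_force: [0.6, 0.1, 0.4]
grip_width: 0.5
finger_force: 0.0
```

>>> arm_command(
  gripper=[0,0,0,0,0],
  dp=[
    [0,0,1],
    [0,0,1],
    [0,0,0.6],
    [0,0,0.4],
    [0,0,0],
  ],
  twist=[0,0,0,0,0],
)

```text
time: 3.9
tool_pos: [476.7, -58.2, 95.1]
tcp_rot: [-3.142, -0.001, 2.752]
contact_force: [-0.7, -0.0, -0.3]
grip_width: 0.2
finger_force: 0.0
```

```bash
python3 - <<'E'
from h import *
o=get_obs(); print(o["time"],o["tool_pos"],o["contact_force"])
cv2.imwrite("pics/w2.png",cv2.cvtColor(capture("wrist"),cv2.COLOR_RGB2BGR))
import pickle; pickle.dump(o,open("o2.pkl","wb"))
E
```

```text
3.9 [476.68124293 -58.21009443  95.10836743] [-7.22351349e-01 -3.90318407e-04 -3.19889282e-01]
```

View pics/w2.png

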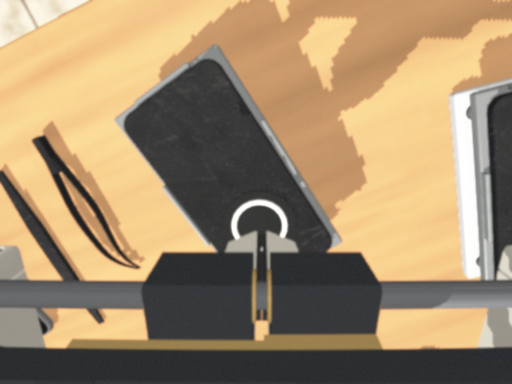

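The ring is now at about columns 231–287 with its top at row 199, its lower part hidden by the fingertips, so its centre is near (259,226).

```bash
python3 - <<'E'
from h import *
import pickle
o=pickle.load(open("o2.pkl","rb"))
g=cv2.cvtColor(cv2.imread("pics/w2.png"),cv2.COLOR_BGR2GRAY)
# outer edge points in undistorted world plane, circle fit
m=(g[190:228,220:300]>170).astype(np.uint8)
n,l,s,c=cv2.connectedComponentsWithStats(m); i=1+np.argmax(s[1:,4]); print(s[i])
ys,xs=np.where(l==i); w=ray("wrist",np.c_[xs+220,ys+190],44,o)[:,:2]
from scipy.optimize import least_squares
r=least_squares(lambda p:np.hypot(*(w-p).T)-16.5,[476,-60],loss="soft_l1")
c=np.r_[r.x,44]; print(r.x, np.sqrt(np.mean(r.fun**2)))
print(R.from_euler("xyz",o["tcp_rot"]).inv().apply(c-o["tool_pos"]).round(1))
E
```

```text
[ 11  10  57  28 468]
[476.89652795 -60.0688457 ] 1.0920826527594558
[-1.  -1.6 51.1]
```

>>> arm_command(
  gripper=[0,0,0,0,0],
  dp=[
    [-0.04,-0.06,0.3],
    [0,0,0.5],
    [0,0,0.32],
    [0,0,0],
    [0,0,0],
  ],
  twist=[0,0,0,0,0],
)

```text
time: 4.58
tool_pos: [477.3, -60.1, 67.5]
tcp_rot: [3.141, 0.0, 2.752]
contact_force: [0.5, -0.5, 0.4]
grip_width: 0.0
finger_force: 0.0
```

>>> arm_command(
  gripper=[0,0,0,0,0],
  dp=[
    [0,0,0.06],
    [0,0,0.06],
    [0,0,0.04],
    [0,0,0.04],
    [0,0,0],
  ],
  twist=[0,0,0,0,0],
)

```text
time: 5.2
tool_pos: [477.2, -60.1, 62.6]
tcp_rot: [3.142, 0.0, 2.752]
contact_force: [-0.4, -0.7, 2.5]
grip_width: 0.5
finger_force: 1.2
```

>>> arm_command(
  gripper=[0,0,0,0,0],
  dp=[
    [0,0,0.04],
    [0,0,0.04],
    [0,0,0.04],
    [0,0,0.04],
    [0,0,0],
  ],
  twist=[0,0,0,0,0],
)

```text
time: 5.82
tool_pos: [477.3, -60.1, 58.5]
tcp_rot: [3.141, 0.0, 2.752]
contact_force: [-0.8, 0.3, 4.8]
grip_width: 0.6
finger_force: 2.4
```

>>> arm_command(
  gripper=[0,0,0,0,0],
  dp=[
    [0,0,0.03],
    [0,0,0.025],
    [0,0,0],
    [0,0,0],
    [0,0,0],
  ],
  twist=[0,0,0,0,0],
)

```text
time: 6.45
tool_pos: [477.2, -60.1, 57.2]
tcp_rot: [3.141, 0.0, 2.752]
contact_force: [-1.4, 1.0, 5.4]
grip_width: 0.5
finger_force: 2.8
```

>>> arm_command(
  gripper=[0,0,0,0,0],
  dp=[
    [0,0,0],
    [0,0,0],
    [0,0,0],
    [0,0,0],
    [0,0,0],
  ],
  twist=[0,0,0,0,0],
)

```text
time: 7.08
tool_pos: [477.2, -60.0, 57.3]
tcp_rot: [3.141, 0.0, 2.752]
contact_force: [-0.5, 0.8, 5.5]
grip_width: 0.6
finger_force: 2.8
```

>>> arm_command(
  gripper=[0,0,0,0,0],
  dp=[
    [0,0,0],
    [0,0,0],
    [0,0,0],
    [0,0,0],
    [0,0,0],
  ],
  twist=[0,0,0,0,0],
)

```text
time: 7.7
tool_pos: [477.3, -60.1, 57.3]
tcp_rot: [3.141, 0.0, 2.752]
contact_force: [-1.6, -0.4, 5.4]
grip_width: 0.4
finger_force: 2.8
```

>>> arm_command(
  gripper=[0,0,0,0,0],
  dp=[
    [0,0,0],
    [0,0,0],
    [0,0,0],
    [0,0,0],
    [0,0,0],
  ],
  twist=[0,0,0,0,0],
)

```text
time: 8.32
tool_pos: [477.3, -60.0, 57.3]
tcp_rot: [3.141, 0.0, 2.752]
contact_force: [-0.9, 0.9, 5.2]
grip_width: 0.7
finger_force: 2.8
```

>>> arm_command(
  gripper=[0,0,0,0,0],
  dp=[
    [0,0,-0.15],
    [0,0,-0.2],
    [0,0,-0.4],
    [0,0,-0.8],
    [0,0,-1],
  ],
  twist=[0,0,0,0,0],
)

```text
time: 8.95
tool_pos: [476.8, -60.0, 121.5]
tcp_rot: [-3.142, -0.001, 2.752]
contact_force: [0.4, 0.4, 0.1]
grip_width: 0.6
finger_force: 0.0
```

>>> arm_command(
  gripper=[0,0,0,0,0],
  dp=[
    [0,0,-1],
    [0,0,-1],
    [0,0,-1],
    [0,0,-1],
    [0,0,-0.5],
  ],
  twist=[0,0,0,0,0],
)

```text
time: 9.57
tool_pos: [477.4, -60.2, 234.9]
tcp_rot: [3.141, 0.002, 2.752]
contact_force: [0.7, -0.4, -0.1]
grip_width: 0.4
finger_force: 0.0
```

>>> arm_command(
  gripper=[0,0,0,0,0],
  dp=[
    [0,0,0],
    [0,0,0],
    [0,0,0],
    [0,0,0],
    [0,0,0],
  ],
  twist=[0,0,0,0,0],
)

```text
time: 10.2
tool_pos: [477.1, -60.1, 233.1]
tcp_rot: [3.142, -0.001, 2.752]
contact_force: [0.1, -0.5, -0.3]
grip_width: 0.6
finger_force: 0.0
```

```bash
python3 - <<'E'
from h import *
cv2.imwrite("pics/w3.png",cv2.cvtColor(capture("wrist"),cv2.COLOR_RGB2BGR))
E
```

```text
(no output)
```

View pics/w3.png

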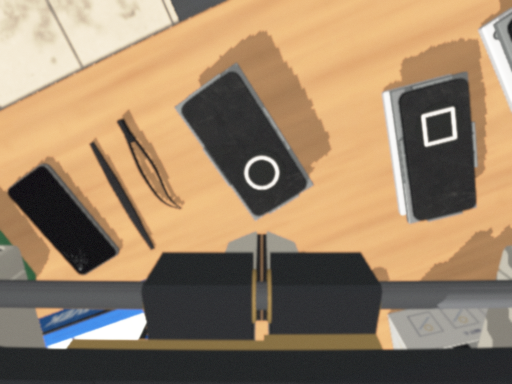

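The ring phone (ring at (262,172)) is still lying in its rest, nothing else in view has moved, and the gripper is well above it.

```bash
python3 -c "
from plant import *
print(close_job())"
```

```text
the job is handed in; nothing more can be done
None
```

I pressed the ring pad at its middle until its rest had sunk about 5.8 mm of 12 mm (about 5.4 N), held it about 2.2 s, released it, withdrew to about 170 mm above the phone, and handed the job in at about 10 s.

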